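# Load the egg rack and lift it level

### The job

Take the two eggs out of their egg cups and set them in the two empty wells of the egg rack on the trivet, one egg per well, without letting an egg fall onto the worktop and leaving the cups and other things where they stand. When all four wells are filled and the eggs let go, lift the rack straight up by its wooden grip to about 10 cm above the trivet, keeping it level so that every egg stays in its well. Finish while holding it there, still and level, in the gripper; do not set it down.

Things in the scene. Friction and masses are not known exactly. Their poses are not given: they have to be found in the camera images.
- rack: Egg rack, loose, about 0.35 kg empty: aluminium plate 130 x 130 x 5 mm, four steel collars (wells) 84 mm apart on a square round a centre post with a square wooden grip. Collars 36 mm outside, 30 mm inside, rims 27 mm above the plate's underside. Origin: centre of the plate's underside; z up, x and y along its sides. Wells 1 and 3 (diagonal) already hold eggs.
- rack_grip (a point): Grip point of the rack's handle, on its centre axis, 95 mm above the plate's underside, inside a 16 x 16 mm upright wooden grip with faces parallel to the rack's x and y; the wood spans 70 to 110 mm above the plate's underside. Below it a 10 mm steel post. Seated eggs reach up to 76 mm.
- rack_well0 (a point): Middle of a well of the rack: where the _mid point of an egg lies when it sits home in this well (15 mm above the collar's rim, 42 mm above the underside of the rack's plate). At rack x +42, y +42 mm; empty at the start.
- rack_well1 (a point): Middle of a well of the rack: where the _mid point of an egg lies when it sits home in this well (15 mm above the collar's rim, 42 mm above the underside of the rack's plate). At rack x -42, y +42 mm; holds an egg at the start.
- rack_well2 (a point): Middle of a well of the rack: where the _mid point of an egg lies when it sits home in this well (15 mm above the collar's rim, 42 mm above the underside of the rack's plate). At rack x -42, y -42 mm; empty at the start.
- rack_well3 (a point): Middle of a well of the rack: where the _mid point of an egg lies when it sits home in this well (15 mm above the collar's rim, 42 mm above the underside of the rack's plate). At rack x +42, y -42 mm; holds an egg at the start.
- trivet: Trivet of six steel rods, 150 x 144 mm, fixed to the worktop; its top is 16 mm above the worktop and the rack stands on it, centred and square to it. Origin: centre of its underside.
- egg_a_mid (a point): A brown hen's egg, 44 mm across at its widest, 56 mm tall, about 60 g (varies a little from egg to egg), standing on its blunt end. This point lies on its axis in the widest section, 22 mm above the blunt end; stands in cup_a at the start, this point 57 mm above the worktop.
- egg_b_mid (a point): A brown hen's egg, 44 mm across at its widest, 56 mm tall, about 60 g (varies a little from egg to egg), standing on its blunt end. This point lies on its axis in the widest section, 22 mm above the blunt end; stands in cup_b at the start, this point 57 mm above the worktop.
- egg_c_mid (a point): A brown hen's egg, 44 mm across at its widest, 56 mm tall, about 60 g (varies a little from egg to egg), standing on its blunt end. This point lies on its axis in the widest section, 22 mm above the blunt end; sits in well 1 of the rack at the start.
- egg_d_mid (a point): A brown hen's egg, 44 mm across at its widest, 56 mm tall, about 60 g (varies a little from egg to egg), standing on its blunt end. This point lies on its axis in the widest section, 22 mm above the blunt end; sits in well 3 of the rack at the start.
- cup_a: A white ceramic egg cup, 46 mm foot, 42 mm high, loose; the seat collar on top is 36 mm outside, 30 mm inside. Origin: centre of its underside, z up. Holds egg_a at the start.
- cup_b: A white ceramic egg cup, 46 mm foot, 42 mm high, loose; the seat collar on top is 36 mm outside, 30 mm inside. Origin: centre of its underside, z up. Holds egg_b at the start.
- salt: Steel salt shaker, 42 mm across, 73 mm tall, loose; a bystander. Origin: centre of its underside.
- pepper: Dark wooden pepper mill, 52 mm across, 138 mm tall, loose; a bystander. Origin: centre of its underside.
- mug: White mug, 80 mm across, 90 mm tall, loose; a bystander. Origin: centre of its underside, handle at +y.
- spoon: Steel spoon, 153 mm long, lying on the worktop, bowl at +x; a bystander.
- jar: Amber glass jar with a steel lid, 68 mm across, 90 mm tall, loose; a bystander. Origin: centre of its underside.
- cup_spare: A third, empty white ceramic egg cup, 46 mm foot, 42 mm high, loose; the seat collar on top is 36 mm outside, 30 mm inside. Origin: centre of its underside, z up. A bystander.
Not all that is in view belongs to the job. Leave any black or red look-alike of the part that bears egg_a_mid alone.

How it is judged:
On the way:
1. all four wells hold an egg, the eggs let go, the rack still standing on the trivet (((distance between egg_a_mid and rack_well0 below 0.012 m and distance between egg_b_mid and rack_well2 below 0.012 m) or (distance between egg_a_mid and rack_well2 below 0.012 m and distance between egg_b_mid and rack_well0 below 0.012 m)) and distance between egg_c_mid and rack_well1 below 0.012 m and distance between egg_d_mid and rack_well3 below 0.012 m and contact force between the fingers and egg_a below 0.05 N and contact force between the fingers and egg_b below 0.05 N and contact force between the fingers and egg_c below 0.05 N and contact force between the fingers and egg_d below 0.05 N and z of rack in the frame of trivet below 0.02 m and contact force between rack and trivet above 1 N), for 0.2 s.
At the end, for the whole second after the job is handed in: Held by the grip (TCP within 35 mm of it), rack 60 to 184 mm above the trivet top, within 60 mm sideways of it, tilt under 0.1 rad, under 20 mm/s and 0.1 rad/s; not touching the trivet, fingers off the eggs; one egg per well, within 12 mm of its seat point (((distance between egg_a_mid and rack_well0 below 0.012 m and distance between egg_b_mid and rack_well2 below 0.012 m) or (distance between egg_a_mid and rack_well2 below 0.012 m and distance between egg_b_mid and rack_well0 below 0.012 m)) and distance between egg_c_mid and rack_well1 below 0.012 m and distance between egg_d_mid and rack_well3 below 0.012 m and z of rack in the frame of trivet between 0.076 and 0.2 m and horizontal distance between rack and trivet below 0.06 m and angle between rack's own z axis and vertical below 0.1 rad and linear speed of rack below 0.02 m/s and angular speed of rack below 0.1 rad/s and contact force between the fingers and rack above 2 N and distance between the grasp point and rack_grip below 0.035 m and contact force between rack and trivet below 0.05 N and contact force between the fingers and egg_a below 0.05 N and contact force between the fingers and egg_b below 0.05 N and contact force between the fingers and egg_c below 0.05 N and contact force between the fingers and egg_d below 0.05 N); the arm keeps its last pose, push and grip.
It fails at once if an egg falls to the worktop (height (world z) of any of egg_a_mid, egg_b_mid, egg_c_mid, egg_d_mid below 0.035 m).
It fails at once if the rack is tilted more than 0.3 rad (angle between rack's own z axis and vertical above 0.3 rad).
It fails at once if a bystander is shifted more than 40 mm (distance of any of salt, pepper, mug, spoon, jar, cup_spare from where it was at the start of the episode above 0.04 m).
It fails at once if an egg cup is shifted more than 50 mm (distance of any of cup_a, cup_b from where it was at the start of the episode above 0.05 m).
It also fails if it takes over 72 s, if anything falls off the work surface, if the arm or the gripper's body presses on something with over 40 N, if the wrist force passes 120 N, or if a joint passes its speed limit or range.

### The arm

A 6-joint arm with a two-finger parallel gripper is mounted at the origin on the work surface. World frame = base frame: x ahead of the robot, y to its left, z up, the work surface at z = 0. Lengths are in m, angles in rad, forces in N, time in s.
With the tool pointing down it reaches from about 0.35 to 0.775 m from the base axis. Payload 7.3 kg.
Tool frame: the origin (TCP) lies between the finger pads, 19 mm behind the fingertips; this is the grasp point; z points along the fingers, y is the line along which they close (so a half turn about z gives the same grasp; the last joint's range is limited). The gripper opens to 92 mm and grips with 3 to 60 N. Pads are 19 mm wide; open, the fingers measure 130 mm over their backs; the gripper's body (75 mm by 190 mm) begins 47 mm behind the grasp point.
Start: joints at [1.033, 0.342, 1.524, -0, 1.275, -0.146], TCP at [0.2, 0.485, 0.246] pointing down, gripper open.
Joint ranges: [-2.53, 2.53], [-0.77, 2.02], [0.04, 2.7], [-1, 4.14], [0.28, 2.66], [-3.11, 3.11]. Speed limits (rad/s): [2.57, 2.57, 3.14, 3.14, 3.14, 3.14].

### API

Orientations are given as [roll, pitch, yaw] about the fixed x, y, z axes, in that order (R = Rz(yaw) Ry(pitch) Rx(roll)).
In Python, from cell import robot, viewer gives the robot as it stands.
- The arm moves only by the tool step_arm, never from a script. Its argument "increments" is a list of rows, each an object with "delta_pos": the shift along the tool's x, y, z in cm, a list of three; "dr": the turn, a rotation vector about the tool's x, y, z in degrees, a list of three; "fingers": the closure, from -1 (fully open) to 1 (shut), so that 0 is half open. In form: [{"delta_pos": [tx, ty, tz], "dr": [wx, wy, wz], "fingers": fingers}, ...]. A call has exactly 5 rows; each row is the pose to reach, as a shift and turn from the pose commanded when the call began, along the tool's axes at that moment; what a row does not reach only later rows make up. A row lasts 1/8 s, in which the tool goes at most 62.5 mm and 10.7 degrees, less where a joint would pass 70% of its speed; a pose out of reach is approached as far as the arm can. A call with a gripper value outside its range is refused whole. The fingers move at their own pace and stop on an object; "newtons" is the grip in N (left out, the last holds). Time passes only in rows, so rows that repeat a pose let the fingers close, or fill a call up. It gives the time, the measured TCP pose, the force, the opening and the grip force at its end, in the units of the state.
- robot.observe(): the state, without advancing time (a new reading comes with each control period).
- viewer.read_camera(name): name is "scene" or "top"; returns the picture (384x512x3 uint8, red, green, blue); there is no depth.
- viewer.camera_params(name): a dict with "K" (3x3 intrinsics, pixels), "k1" (the pictures are not rectified: a ray, as slopes to the right and down, at radius r is drawn at 1 + k1 r^2 times it, then the intrinsics apply), "T" (4x4, takes a point from camera to world coordinates). Camera axes: x right, y down, z forward; pixel columns grow to the right and rows downward; lengths in m; the calibration is good to about 2 mm. A picture is of the moment at which its call begins. camera_params takes no time and is no camera call.
- robot.hand_in(): hands the job in; it is judged then, once.
The state is a dict: "time": time; "qpos": joint angles; "qvel": joint speeds; "joint_efforts": joint torques, N m; "tool_pos": TCP position; "tool_rot": TCP orientation; "contact_force": force on the tool from outside, world axes, zero at the start; "torque": the same for the moment, N m; "opening": finger opening in m; "grip_force": force on a finger pad.
Only numpy, scipy, OpenCV 4.12 (cv2) and the standard library are available. Lean on these libraries where they do the work, as an engineer would, in place of code of your own. Each camera call takes 0.05 s, during which the arm holds its last target. There are 200 camera calls.

## Working session

There is one attempt and no reset: what is moved stays moved. The work goes in short steps, Python scripts to look and compute and a tool call to move; the robot and the scene stay as the last step left them, time stands still between calls to the robot, and variables do not carry over. Pictures are saved under pics/ and viewed, at most 13 in all, crops included, and the job is handed in when it is done.

Besides the shell and the picture viewer there is one more tool, called in YAML: its name, and indented under it one key for each argument. step_arm: Moves the arm, as the interface text tells. Its arguments: {"type":"object","properties":{"increments":{"type":"array"},"newtons":{"type":"number"}},"required":["increments"]}

```bash
mkdir -p pics; python3 - <<'E'
from cell import robot, viewer
import cv2, numpy as np
for n in ("scene","top"):
    im=viewer.read_camera(n); cv2.imwrite(f"pics/{n}0.png",im[:,:,::-1])
    p=viewer.camera_params(n); print(n,np.round(p["K"],1).tolist(),p["k1"],np.round(p["T"],3).tolist())
a=cv2.imread("pics/scene0.png");b=cv2.imread("pics/top0.png")
s=robot.observe(); print(s["tool_pos"],s["tool_rot"],s["opening"],s["time"])
E
```

```text
scene [[424.9, 0.0, 251.5], [0.0, 424.9, 193.6], [0.0, 0.0, 1.0]] -0.03151471245617033 [[-0.693, 0.444, -0.568, 1.198], [0.721, 0.437, -0.538, 0.499], [0.009, -0.782, -0.623, 0.774], [0.0, 0.0, 0.0, 1.0]]
top [[401.3, 0.0, 255.4], [0.0, 401.3, 186.9], [0.0, 0.0, 1.0]] -0.07234292376907767 [[0.055, -0.973, 0.222, 0.341], [-0.998, -0.054, 0.008, -0.083], [0.004, -0.223, -0.975, 1.115], [0.0, 0.0, 0.0, 1.0]]
[0.2002636  0.48493059 0.24488238] [-3.14015064e+00 -2.19549398e-04  2.74980404e+00] 0.09194735246726048 0.1
```

View pics/top0.png

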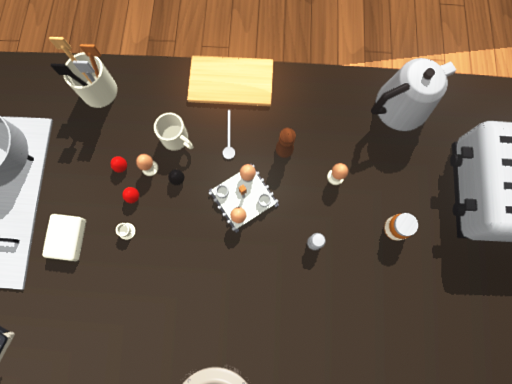

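View pics/scene0.png

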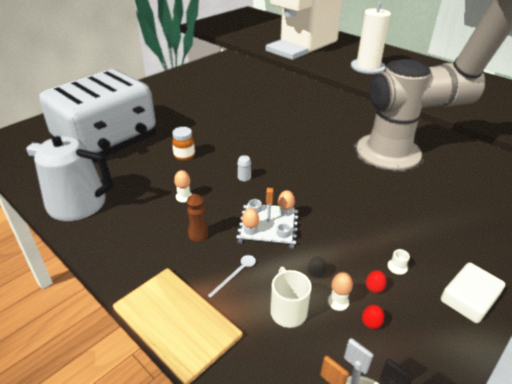

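The top view shows brown eggs in cups at (145,162) and (340,172). The rack is at about (243,194), with its own eggs at (248,172) and (238,215) and the grip at (243,188). Look-alikes are red at (119,164) and (131,195), and black at (176,177). The eggs to take are the two brown ones standing in white cups. I'll measure them and confirm with a crop.

```bash
cat > h.py <<'E'
import cv2, numpy as np
from cell import robot, viewer
def ray(n,px):
    p=viewer.camera_params(n);K=np.array(p["K"],float);T=np.array(p["T"])
    d=cv2.undistortPoints(np.array([[px]],float),K,np.array([p["k1"],0,0,0,0.]))[0,0]if 0 else None
    u=(np.array(px,float)-K[:2,2])/np.array([K[0,0],K[1,1]]); v=u.copy()
    for _ in range(20): v=u/(1+p["k1"]*(v@v))
    return T[:3,3],T[:3,:3]@np.array([v[0],v[1],1])
def plane(n,px,z):
    o,d=ray(n,px); return o+d*(z-o[2])/d[2]
def tri(p1,p2):
    o1,d1=ray("top",p1);o2,d2=ray("scene",p2)
    A=np.c_[d1,-d2];t=np.linalg.lstsq(A,o2-o1,rcond=None)[0]
    a=o1+t[0]*d1;b=o2+t[1]*d2;return (a+b)/2,np.linalg.norm(a-b)
def blobs(im,lo,hi,amin):
    m=cv2.inRange(cv2.cvtColor(im,cv2.COLOR_RGB2HSV),lo,hi)
    n,l,s,c=cv2.connectedComponentsWithStats(m)
    return [(np.round(c[i],1).tolist(),int(s[i,4]),s[i,:4].tolist()) for i in range(1,n) if s[i,4]>=amin]
E
python3 - <<'E'
from h import *
t=cv2.imread("pics/top0.png")[:,:,::-1];s=cv2.imread("pics/scene0.png")[:,:,::-1]
print([ (t[y,x].tolist()) for x,y in((145,162),(340,172),(243,189),(248,172),(238,215))])
for n,im in(("top",t),("scene",s)):
    print(n); 
    for b in blobs(np.ascontiguousarray(im),(4,90,90),(19,215,255),25):
        if b[2][2]<40 and 100<b[0][1]<330: print(b,np.round(plane(n,b[0],.063),3)[:2])
print("others z=0.045", {k:np.round(plane("top",v,z),3)[:2].tolist() for k,v,z in(("red1",(119,164),.02),("red2",(131,195),.02),("black",(176,177),.02),("mug",(172,130),.09),("pepper",(287,133),.138),("jar",(404,224),.09),("salt",(317,241),.07),("spare",(125,230),.04))})
c=np.vstack([cv2.resize(t[115:245,95:375],None,fx=2.8,fy=2.8,interpolation=cv2.INTER_CUBIC)])
cv2.imwrite("pics/c1.png",c[:,:,::-1])
E
```

```text
[[220, 152, 105], [228, 160, 111], [246, 174, 97], [241, 183, 132], [248, 196, 140]]
top
([286.5, 135.6], 244, [277, 127, 19, 19]) [ 0.732 -0.152]
([143.8, 161.5], 233, [135, 153, 18, 18]) [0.636 0.235]
([247.0, 171.8], 194, [239, 163, 17, 18]) [ 0.622 -0.049]
([339.6, 170.7], 226, [332, 162, 17, 18]) [ 0.639 -0.301]
([242.1, 189.1], 52, [239, 185, 7, 10]) [ 0.573 -0.039]
([238.0, 215.2], 161, [231, 207, 15, 16]) [ 0.502 -0.032]
([395.4, 227.8], 160, [389, 213, 22, 26]) [ 0.491 -0.452]
scene
([182.7, 142.9], 177, [172, 137, 22, 12]) [ 0.517 -0.449]
([183.4, 157.7], 57, [173, 153, 22, 8]) [ 0.568 -0.381]
([181.8, 179.2], 233, [173, 169, 18, 19]) [ 0.64 -0.3 ]
([269.1, 195.1], 133, [265, 187, 9, 17]) [ 0.521 -0.078]
([286.0, 199.8], 252, [277, 190, 19, 20]) [ 0.505 -0.032]
([194.5, 217.8], 599, [186, 194, 18, 48]) [ 0.72 -0.15]
([250.4, 218.9], 216, [241, 209, 18, 19]) [ 0.625 -0.047]
([341.9, 283.3], 397, [330, 271, 24, 24]) [0.636 0.235]
others z=0.045 {'red1': [0.637, 0.319], 'red2': [0.549, 0.273], 'black': [0.607, 0.151], 'mug': [0.721, 0.161], 'pepper': [0.711, -0.148], 'jar': [0.498, -0.465], 'salt': [0.445, -0.242], 'spare': [0.448, 0.271]}
```

View pics/c1.png

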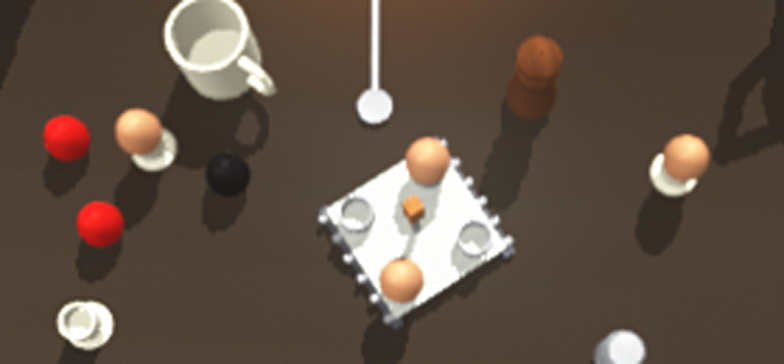

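Crop: the eggs in white cups are at crop (138,132) and (686,157), i.e. full-image (144,162) and (340,171). Both are brown and stand in cups. The spheres on the worktop are red and black, so I leave them. The two views agree within 3 mm, and the rack eggs are 121 mm apart against the 119 mm expected.

```bash
cat > go.py <<'E'
import sys
from h import *
from scipy.spatial.transform import Rotation as Ro
x,y,z,psi=map(float,sys.argv[1:5])
s=robot.observe();R=Ro.from_euler("xyz",s["tool_rot"])
T=Ro.from_euler("xyz",[np.pi,0,np.radians(psi)])
print("dp cm",np.round(R.inv().apply(np.array([x,y,z])-s["tool_pos"])*100,2),"dr",np.round((R.inv()*T).as_rotvec(degrees=True),1))
E
python3 go.py .636 .235 .17 115
python3 -c "
from h import *
print(plane('top',(242.1,188),.12),tri((242.1,189.1),(269.1,195.1)))"
```

```text
dp cm [-49.82  -6.45   7.49] dr [-0.1  0.  42.6]
[ 0.56360611 -0.04102057  0.12      ] (array([ 0.56372795, -0.04103358,  0.1076834 ]), np.float64(0.0008705471849215134))
```

step_arm:
  increments:
    - {"delta_pos": [-5,-0.6,0.7],"dr": [0,0,8.5],"fingers": -0.43}
    - {"delta_pos": [-10,-1.3,1.5],"dr": [0,0,17],"fingers": -0.43}
    - {"delta_pos": [-15,-1.9,2.2],"dr": [0,0,25.5],"fingers": -0.43}
    - {"delta_pos": [-20,-2.6,3],"dr": [0,0,34],"fingers": -0.43}
    - {"delta_pos": [-25,-3.2,3.7],"dr": [0,0,42.5],"fingers": -0.43}
  newtons: 8

```text
time: 0.72
tool_pos: [0.4204, 0.3591, 0.2079]
tool_rot: [-3.141, -0.0, 2.003]
contact_force: [0.5, 0.6, -0.3]
opening: 0.0659
grip_force: 0.0
```

```bash
python3 go.py .636 .235 .17 115
```

```text
dp cm [-20.3   14.38   3.78] dr [-0.  -0.  -0.2]
```

step_arm:
  increments:
    - {"delta_pos": [-5,3.5,1],"dr": [0,0,0],"fingers": -0.43}
    - {"delta_pos": [-10,7,2],"dr": [0,0,0],"fingers": -0.43}
    - {"delta_pos": [-15,10.6,3],"dr": [0,0,0],"fingers": -0.43}
    - {"delta_pos": [-20.3,14.4,3.8],"dr": [0,0,0],"fingers": -0.43}
    - {"delta_pos": [-20.3,14.4,3.8],"dr": [0,0,0],"fingers": -0.43}

```text
time: 1.35
tool_pos: [0.6383, 0.2337, 0.1679]
tool_rot: [-3.139, 0.0, 2.003]
contact_force: [0.0, -0.1, -0.5]
opening: 0.0654
grip_force: 0.0
```

```bash
python3 go.py .636 .235 .062 115; python3 - <<'E'
from h import *
im=viewer.read_camera("scene");cv2.imwrite("pics/s1.png",cv2.resize(im[130:360,220:480],None,fx=2.5,fy=2.5)[:,:,::-1])
E
```

```text
dp cm [ 0.22 -0.13 10.59] dr [-0.1  0.  -0.2]
```

View pics/s1.png

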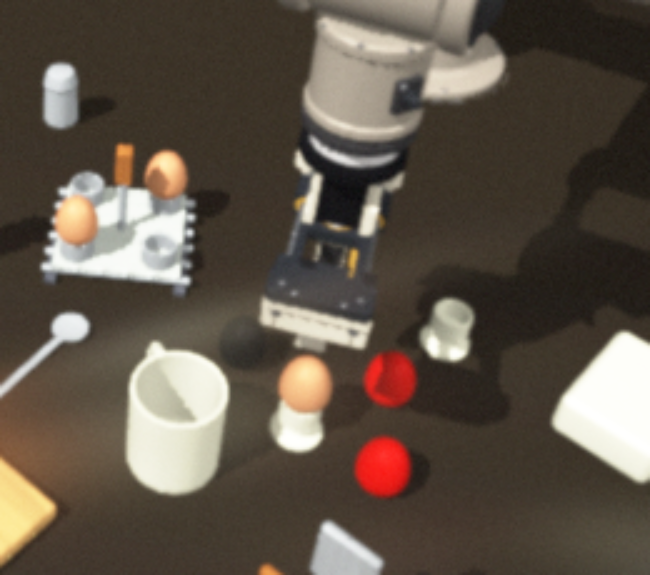

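The gripper hangs above the brown egg at crop (305,385), with the spheres and mug clear of the finger line. I'll descend.

step_arm:
  increments:
    - {"delta_pos": [0.2,-0.1,2.6],"dr": [0,0,0],"fingers": -0.43}
    - {"delta_pos": [0.2,-0.1,5.2],"dr": [0,0,0],"fingers": -0.43}
    - {"delta_pos": [0.2,-0.1,7.8],"dr": [0,0,0],"fingers": -0.43}
    - {"delta_pos": [0.2,-0.1,10.4],"dr": [0,0,0],"fingers": -0.43}
    - {"delta_pos": [0.2,-0.1,10.6],"dr": [0,0,0],"fingers": -0.43}

```text
time: 2.02
tool_pos: [0.6316, 0.2394, 0.0627]
tool_rot: [-3.137, -0.001, 2.009]
contact_force: [0.1, 0.6, 0.1]
opening: 0.0656
grip_force: 0.0
```

step_arm:
  increments:
    - {"delta_pos": [0,0,0],"dr": [0,0,0],"fingers": -0.1}
    - {"delta_pos": [0,0,0],"dr": [0,0,0],"fingers": 0}
    - {"delta_pos": [0,0,0],"dr": [0,0,0],"fingers": 0.2}
    - {"delta_pos": [0,0,0],"dr": [0,0,0],"fingers": 0.2}
    - {"delta_pos": [0,0,0],"dr": [0,0,0],"fingers": 0.2}

```text
time: 2.65
tool_pos: [0.6342, 0.2387, 0.0656]
tool_rot: [3.14, 0.0, 2.008]
contact_force: [-2.0, -0.8, 5.3]
opening: 0.0433
grip_force: 8.0
```

step_arm:
  increments:
    - {"delta_pos": [0,0,-1],"dr": [0,0,0],"fingers": 0.2}
    - {"delta_pos": [0,0,-2],"dr": [0,0,0],"fingers": 0.2}
    - {"delta_pos": [0,0,-4],"dr": [0,0,0],"fingers": 0.2}
    - {"delta_pos": [0,0,-7],"dr": [0,0,0],"fingers": 0.2}
    - {"delta_pos": [0,0,-10],"dr": [0,0,0],"fingers": 0.2}

```text
time: 3.28
tool_pos: [0.634, 0.2387, 0.1659]
tool_rot: [3.141, 0.0, 2.008]
contact_force: [0.9, -0.0, -0.2]
opening: 0.0433
grip_force: 8.0
```

```bash
python3 go.py .571 .019 .165 82.4; python3 - <<'E'
from h import *
for i in range(3): 
    viewer.read_camera("top"); s=robot.observe(); print(s["tool_pos"],s["opening"],s["grip_force"],s["contact_force"])
im=viewer.read_camera("scene");cv2.imwrite("pics/s2.png",cv2.resize(im[130:360,220:480],None,fx=2.5,fy=2.5)[:,:,::-1])
E
```

```text
dp cm [-17.23 -15.01   0.08] dr [ 0.  -0.  32.6]
[0.6358714  0.23918836 0.17095035] 0.04307666976405001 8.000025898218155 [ 0.19205809 -0.09784693  2.69550053]
[0.63591111 0.23919918 0.16920534] 0.04330469333368615 8.000003546476364 [ 0.35954693 -0.37346671  0.40963735]
[0.63495749 0.23890425 0.1667466 ] 0.043056693674418146 7.999965101480484 [-0.74735517  0.56516636 -0.6159914 ]
```

View pics/s2.png

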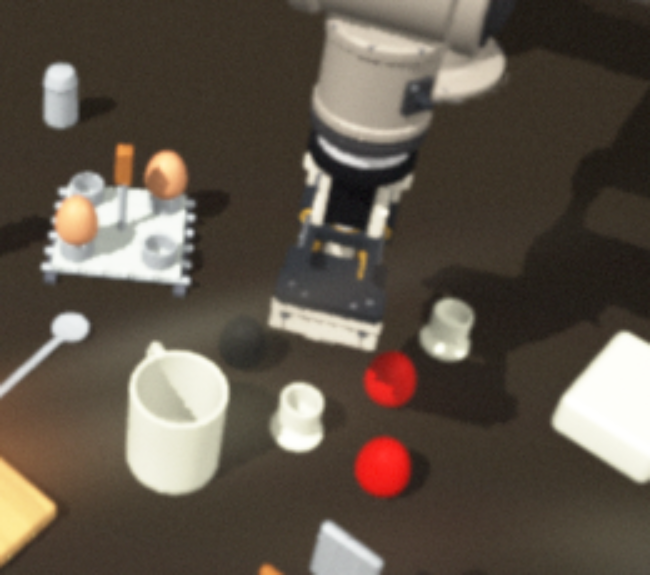

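The cup is empty at (300,412) and still in place, and the egg is in the gripper (opening 43 mm). I'll move above the near well.

step_arm:
  increments:
    - {"delta_pos": [-2.8,-2.5,0],"dr": [0,0,6],"fingers": 0.2}
    - {"delta_pos": [-6.8,-6,0],"dr": [0,0,13],"fingers": 0.2}
    - {"delta_pos": [-10.8,-9.5,0],"dr": [0,0,20],"fingers": 0.2}
    - {"delta_pos": [-14.5,-12.8,0],"dr": [0,0,27],"fingers": 0.2}
    - {"delta_pos": [-16.8,-14.8,0],"dr": [0,0,32.6],"fingers": 0.2}

```text
time: 4.1
tool_pos: [0.5694, 0.0218, 0.163]
tool_rot: [-3.138, 0.0, 1.434]
contact_force: [0.6, -0.3, -0.9]
opening: 0.0435
grip_force: 8.0
```

```bash
python3 - <<'E'
from h import *
P=[]
for i in range(4): 
    im=viewer.read_camera(["top","scene"][i%2]); P.append(robot.observe()["tool_pos"])
    if i==2:t=im
print(np.round(P,4).tolist(),robot.observe()["tool_rot"])
for n,m in(("top",t),("scene",im)):
    for b in blobs(np.ascontiguousarray(m),(4,90,70),(19,215,255),25):
        if b[2][2]<40 and 100<b[0][1]<330: print(n,b)
cv2.imwrite("pics/s3.png",np.hstack([cv2.resize(x,(390,390)) for x in (im[110:260,200:350],t[120:250,180:310])])[:,:,::-1])
E
python3 go.py .5716 .0235 .066 82.4
```

```text
[[0.5688, 0.0191, 0.163], [0.5695, 0.021, 0.1631], [0.5701, 0.0226, 0.1633], [0.5705, 0.0237, 0.1635]] [-3.13964499e+00 -4.21072103e-04  1.43890009e+00]
top ([135.5, 107.6], 28, [128, 105, 14, 7])
top ([118.0, 115.6], 26, [112, 110, 11, 10])
top ([331.5, 144.6], 106, [319, 139, 26, 15])
top ([350.8, 145.2], 31, [346, 142, 10, 10])
top ([115.2, 160.2], 30, [109, 155, 18, 16])
top ([247.1, 171.8], 192, [239, 163, 17, 18])
top ([339.9, 170.7], 242, [331, 162, 18, 18])
top ([242.1, 189.1], 52, [239, 185, 7, 10])
top ([238.0, 215.3], 159, [231, 207, 15, 16])
top ([396.9, 228.0], 179, [389, 212, 30, 28])
top ([385.2, 229.3], 29, [383, 220, 9, 20])
top ([438.4, 264.5], 26, [436, 259, 5, 10])
top ([438.2, 274.8], 38, [436, 269, 5, 14])
scene ([182.5, 142.8], 188, [171, 136, 24, 13])
scene ([183.5, 157.9], 72, [173, 153, 22, 9])
scene ([295.1, 169.0], 47, [284, 163, 23, 13])
scene ([181.8, 178.9], 250, [173, 169, 19, 19])
scene ([288.9, 196.8], 317, [277, 182, 20, 28])
scene ([195.9, 218.5], 833, [186, 193, 22, 50])
scene ([268.6, 199.1], 77, [265, 194, 9, 10])
scene ([250.4, 219.0], 206, [242, 209, 17, 19])
scene ([370.2, 296.0], 336, [357, 268, 34, 63])
dp cm [-0.01  0.13  9.75] dr [-0.1 -0.   0. ]
```

View pics/s3.png

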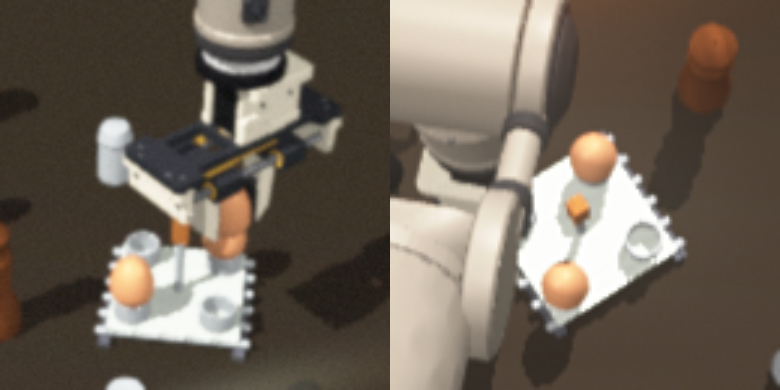

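The held egg is upright at scene crop (235,212), pixel (290,191). The empty well beneath it is at crop (217,313), pixel (283.5,230.4). I'll check the egg against the well by ray.

```bash
python3 - <<'E'
from h import *
for z in(.155,.162): print(plane("scene",(290.4,191.5),z))
print("well rim P",plane("scene",(283.7,229),.043))
print("well rim Q top",plane("top",(180+643/3,120+240/3),.043))
print(robot.observe()["tool_pos"])
E
```

```text
[0.56365672 0.02369797 0.155     ]
[0.57083154 0.02906696 0.162     ]
well rim P [0.57767475 0.02317542 0.043     ]
well rim Q top [ 0.57029685 -0.45733141  0.043     ]
[0.57051332 0.0236861  0.163458  ]
```

step_arm:
  increments:
    - {"delta_pos": [-0.1,0.1,2],"dr": [0,0,0],"fingers": 0.2}
    - {"delta_pos": [-0.1,0.1,4.5],"dr": [0,0,0],"fingers": 0.2}
    - {"delta_pos": [-0.1,0.1,7],"dr": [0,0,0],"fingers": 0.2}
    - {"delta_pos": [-0.1,0.1,8.5],"dr": [0,0,0],"fingers": 0.2}
    - {"delta_pos": [-0.1,0.1,9.2],"dr": [0,0,0],"fingers": 0.2}

```text
time: 4.92
tool_pos: [0.5717, 0.0235, 0.0715]
tool_rot: [-3.14, -0.0, 1.44]
contact_force: [-0.5, 0.8, -0.6]
opening: 0.0433
grip_force: 8.0
```

step_arm:
  increments:
    - {"delta_pos": [0,0,0.1],"dr": [0,0,0],"fingers": 0.2}
    - {"delta_pos": [0,0,0.2],"dr": [0,0,0],"fingers": 0.2}
    - {"delta_pos": [0,0,0.3],"dr": [0,0,0],"fingers": 0.2}
    - {"delta_pos": [0,0,0.3],"dr": [0,0,0],"fingers": 0.2}
    - {"delta_pos": [0,0,0.3],"dr": [0,0,0],"fingers": 0.2}

```text
time: 5.55
tool_pos: [0.572, 0.0227, 0.0697]
tool_rot: [3.141, -0.0, 1.439]
contact_force: [-0.6, -0.5, 0.5]
opening: 0.0435
grip_force: 8.0
```

step_arm:
  increments:
    - {"delta_pos": [0,0,0.1],"dr": [0,0,0],"fingers": 0.2}
    - {"delta_pos": [0,0,0.2],"dr": [0,0,0],"fingers": 0.2}
    - {"delta_pos": [0,0,0.3],"dr": [0,0,0],"fingers": 0.2}
    - {"delta_pos": [0,0,0.3],"dr": [0,0,0],"fingers": 0.2}
    - {"delta_pos": [0,0,0.3],"dr": [0,0,0],"fingers": 0.2}

```text
time: 6.18
tool_pos: [0.572, 0.0224, 0.0668]
tool_rot: [3.141, 0.0, 1.439]
contact_force: [-2.4, -3.1, 3.8]
opening: 0.0433
grip_force: 8.0
```

```bash
python3 - <<'E'
from h import *
for i in range(3): 
    im=viewer.read_camera("scene");s=robot.observe(); print(s["tool_pos"],s["contact_force"])
cv2.imwrite("pics/s4.png",cv2.resize(im[140:270,210:340],None,fx=4,fy=4,interpolation=2)[:,:,::-1])
E
```

```text
[0.57195074 0.02239124 0.06682241] [-1.21196473 -3.87520682  4.49084953]
[0.57198558 0.02238691 0.06681362] [-2.26312865 -4.08856322  5.49629067]
[0.57196326 0.02243585 0.06679024] [-1.8269531  -3.17319936  5.87404805]
```

View pics/s4.png

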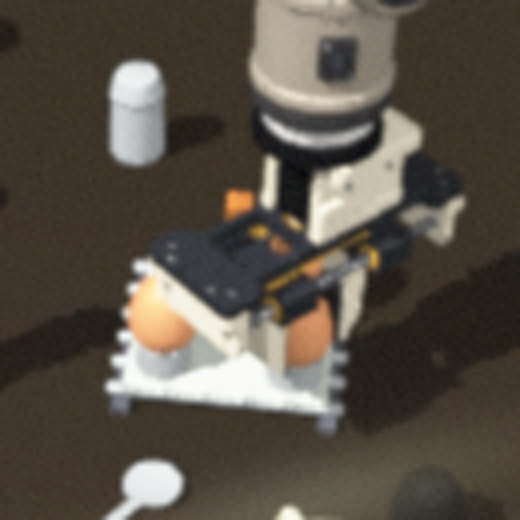

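The egg sits at the collar, crop (305,335), and the force shows it pressing lightly on the outer side. I'll shift slightly inward and then open.

step_arm:
  increments:
    - {"delta_pos": [-0.1,-0.05,0],"dr": [0,0,0],"fingers": 0.2}
    - {"delta_pos": [-0.25,-0.1,0],"dr": [0,0,0],"fingers": 0.2}
    - {"delta_pos": [-0.25,-0.1,0],"dr": [0,0,0],"fingers": 0.2}
    - {"delta_pos": [-0.25,-0.1,0],"dr": [0,0,0],"fingers": 0.2}
    - {"delta_pos": [-0.25,-0.1,0],"dr": [0,0,0],"fingers": 0.2}

```text
time: 6.95
tool_pos: [0.5708, 0.0206, 0.0666]
tool_rot: [3.141, -0.0, 1.439]
contact_force: [2.7, 2.9, 3.0]
opening: 0.0434
grip_force: 8.0
```

step_arm:
  increments:
    - {"delta_pos": [0,0,0],"dr": [0,0,0],"fingers": 0}
    - {"delta_pos": [0,0,0],"dr": [0,0,0],"fingers": -0.1}
    - {"delta_pos": [0,0,0],"dr": [0,0,0],"fingers": -0.2}
    - {"delta_pos": [0,0,0],"dr": [0,0,0],"fingers": -0.35}
    - {"delta_pos": [0,0,0],"dr": [0,0,0],"fingers": -0.35}

```text
time: 7.58
tool_pos: [0.5704, 0.0203, 0.0664]
tool_rot: [-3.141, 0.0, 1.439]
contact_force: [-0.2, 0.2, 0.1]
opening: 0.0618
grip_force: 0.0
```

step_arm:
  increments:
    - {"delta_pos": [0,0,-1],"dr": [0,0,0],"fingers": -0.35}
    - {"delta_pos": [0,0,-3],"dr": [0,0,0],"fingers": -0.35}
    - {"delta_pos": [0,0,-6],"dr": [0,0,0],"fingers": -0.35}
    - {"delta_pos": [0,0,-9],"dr": [0,0,0],"fingers": -0.35}
    - {"delta_pos": [0,0,-11],"dr": [0,0,0],"fingers": -0.35}

```text
time: 8.2
tool_pos: [0.571, 0.0203, 0.1789]
tool_rot: [3.139, -0.0, 1.439]
contact_force: [0.5, 0.1, -0.5]
opening: 0.062
grip_force: 0.0
```

```bash
python3 go.py .639 -.301 .175 82.4
```

```text
dp cm [-30.96  10.96   0.42] dr [ 0.1 -0.   0.1]
```

step_arm:
  increments:
    - {"delta_pos": [-5,1.8,0],"dr": [0,0,0],"fingers": -0.35}
    - {"delta_pos": [-10,3.6,0],"dr": [0,0,0],"fingers": -0.35}
    - {"delta_pos": [-15,5.4,0],"dr": [0,0,0],"fingers": -0.35}
    - {"delta_pos": [-20,7.2,0.1],"dr": [0,0,0],"fingers": -0.35}
    - {"delta_pos": [-25,9,0.2],"dr": [0,0,0],"fingers": -0.35}

```text
time: 8.82
tool_pos: [0.6272, -0.241, 0.1754]
tool_rot: [3.141, 0.0, 1.439]
contact_force: [0.6, 0.2, 0.8]
opening: 0.0619
grip_force: 0.0
```

step_arm:
  increments:
    - {"delta_pos": [-3,1,0],"dr": [0,0,0],"fingers": -0.35}
    - {"delta_pos": [-6,2,0],"dr": [0,0,0],"fingers": -0.35}
    - {"delta_pos": [-6,2,0],"dr": [0,0,0],"fingers": -0.35}
    - {"delta_pos": [-6,2,0],"dr": [0,0,0],"fingers": -0.35}
    - {"delta_pos": [-6,2,0],"dr": [0,0,0],"fingers": -0.35}

```text
time: 9.45
tool_pos: [0.639, -0.3002, 0.1749]
tool_rot: [3.141, -0.0, 1.44]
contact_force: [-0.2, 0.6, 0.4]
opening: 0.062
grip_force: 0.0
```

```bash
python3 go.py .639 -.301 .064 82.4; python3 - <<'E'
from h import *
for n in("top","scene"):
    im=viewer.read_camera(n)
    for b in blobs(im,(4,90,70),(19,215,255),45):
        if b[2][2]<40 and 100<b[0][1]<330: print(n,b,np.round(plane(n,b[0],.064),3)[:2])
    if n=="top":t=im
cv2.imwrite("pics/s5.png",np.hstack([cv2.resize(x,(400,400)) for x in (im[100:260,160:320],t[130:260,200:330])])[:,:,::-1])
E
```

```text
dp cm [-9.000e-02  1.000e-02  1.109e+01] dr [ 0.  -0.   0.1]
top ([247.0, 171.6], 214, [239, 163, 17, 18]) [ 0.622 -0.049]
top ([221.1, 187.7], 189, [213, 180, 16, 17]) [0.574 0.018]
top ([242.2, 189.4], 53, [239, 185, 7, 10]) [ 0.572 -0.039]
top ([395.4, 227.8], 166, [389, 213, 22, 26]) [ 0.491 -0.451]
scene ([179.0, 143.3], 120, [171, 138, 17, 11]) [ 0.527 -0.454]
scene ([183.6, 157.9], 73, [173, 153, 22, 9]) [ 0.569 -0.379]
scene ([181.8, 178.9], 249, [173, 169, 18, 19]) [ 0.64 -0.3 ]
scene ([269.1, 195.1], 149, [265, 187, 9, 17]) [ 0.522 -0.077]
scene ([286.1, 199.3], 270, [277, 189, 19, 20]) [ 0.504 -0.033]
scene ([195.8, 218.5], 832, [186, 193, 22, 50]) [ 0.72  -0.145]
scene ([250.5, 218.9], 206, [241, 209, 18, 19]) [ 0.626 -0.046]
scene ([284.1, 221.8], 215, [276, 211, 17, 20]) [0.575 0.021]
scene ([369.5, 295.8], 295, [358, 268, 30, 63]) [0.625 0.296]
```

View pics/s5.png

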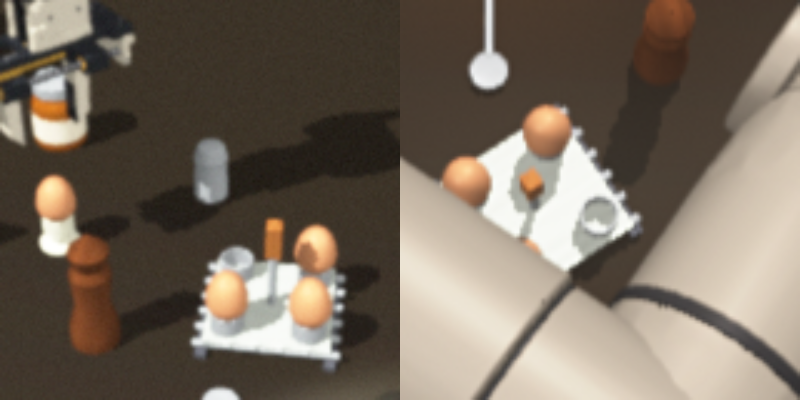

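Egg A stands upright in its well (left half, (310,305)). Egg B at (55,200) is undisturbed and the gripper is centred above it. I'll grasp B.

step_arm:
  increments:
    - {"delta_pos": [-0.1,0,3],"dr": [0,0,0],"fingers": -0.35}
    - {"delta_pos": [-0.1,0,6],"dr": [0,0,0],"fingers": -0.35}
    - {"delta_pos": [-0.1,0,9],"dr": [0,0,0],"fingers": -0.35}
    - {"delta_pos": [-0.1,0,11.1],"dr": [0,0,0],"fingers": -0.35}
    - {"delta_pos": [-0.1,0,11.1],"dr": [0,0,0],"fingers": -0.35}

```text
time: 10.18
tool_pos: [0.6378, -0.3012, 0.0617]
tool_rot: [-3.138, -0.002, 1.44]
contact_force: [0.4, 0.1, 0.6]
opening: 0.0619
grip_force: 0.0
```

step_arm:
  increments:
    - {"delta_pos": [0,0,0],"dr": [0,0,0],"fingers": -0.1}
    - {"delta_pos": [0,0,0],"dr": [0,0,0],"fingers": 0}
    - {"delta_pos": [0,0,0],"dr": [0,0,0],"fingers": 0.2}
    - {"delta_pos": [0,0,0],"dr": [0,0,0],"fingers": 0.2}
    - {"delta_pos": [0,0,0],"dr": [0,0,0],"fingers": 0.2}

```text
time: 10.8
tool_pos: [0.6389, -0.3027, 0.0646]
tool_rot: [3.141, 0.001, 1.439]
contact_force: [-2.2, 1.5, 5.8]
opening: 0.0432
grip_force: 8.0
```

step_arm:
  increments:
    - {"delta_pos": [0,0,-1],"dr": [0,0,0],"fingers": 0.2}
    - {"delta_pos": [0,0,-2.5],"dr": [0,0,0],"fingers": 0.2}
    - {"delta_pos": [0,0,-5],"dr": [0,0,0],"fingers": 0.2}
    - {"delta_pos": [0,0,-8],"dr": [0,0,0],"fingers": 0.2}
    - {"delta_pos": [0,0,-11],"dr": [0,0,0],"fingers": 0.2}

```text
time: 11.42
tool_pos: [0.6389, -0.3024, 0.1754]
tool_rot: [3.141, 0.0, 1.439]
contact_force: [0.0, -0.5, -0.9]
opening: 0.0434
grip_force: 8.0
```

```bash
python3 go.py .5555 -.099 .175 82.4
```

```text
dp cm [ 19.07 -10.94   0.03] dr [0.1 0.  0.1]
```

step_arm:
  increments:
    - {"delta_pos": [3,-1.7,0],"dr": [0,0,0],"fingers": 0.2}
    - {"delta_pos": [8,-4.6,0],"dr": [0,0,0],"fingers": 0.2}
    - {"delta_pos": [13,-7.5,0],"dr": [0,0,0],"fingers": 0.2}
    - {"delta_pos": [17,-9.9,0],"dr": [0,0,0],"fingers": 0.2}
    - {"delta_pos": [18.9,-10.9,0],"dr": [0,0,0],"fingers": 0.2}

```text
time: 12.05
tool_pos: [0.555, -0.0987, 0.1747]
tool_rot: [3.14, -0.0, 1.441]
contact_force: [-0.4, 0.0, -0.6]
opening: 0.0433
grip_force: 8.0
```

step_arm:
  increments:
    - {"delta_pos": [0,0,0],"dr": [0,0,0],"fingers": 0.2}
    - {"delta_pos": [0,0,2],"dr": [0,0,0],"fingers": 0.2}
    - {"delta_pos": [0,0,4],"dr": [0,0,0],"fingers": 0.2}
    - {"delta_pos": [0,0,6],"dr": [0,0,0],"fingers": 0.2}
    - {"delta_pos": [0,0,6],"dr": [0,0,0],"fingers": 0.2}

```text
time: 12.68
tool_pos: [0.5554, -0.102, 0.1122]
tool_rot: [-3.139, -0.0, 1.438]
contact_force: [0.2, -0.4, -0.2]
opening: 0.043
grip_force: 8.0
```

```bash
python3 - <<'E'
from h import *
im=viewer.read_camera("scene");t=viewer.read_camera("top")
cv2.imwrite("pics/s6.png",np.hstack([cv2.resize(x,(400,400)) for x in (im[130:260,200:330],t[130:260,180:310])])[:,:,::-1])
E
python3 go.py .5555 -.1005 .067 82.4
```

```text
dp cm [ 0.13 -0.11  4.69] dr [ 0.1  0.  -0. ]
```

View pics/s6.png

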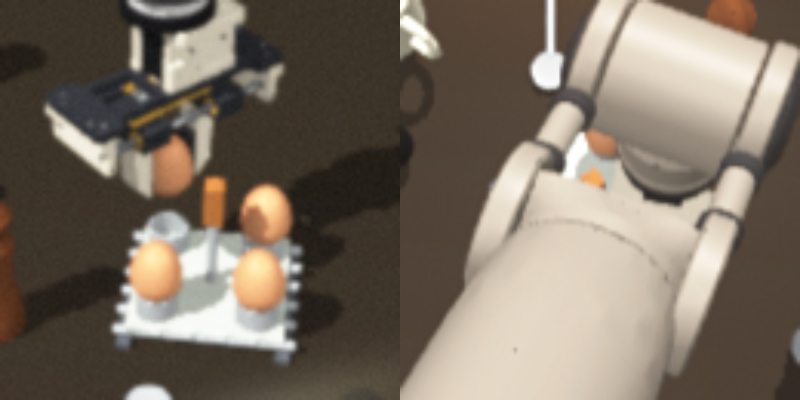

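Egg B hangs at crop (168,165) above the empty collar at (165,232), clear of the grip at (213,200). I'll lower it.

step_arm:
  increments:
    - {"delta_pos": [0.1,0,1.2],"dr": [0,0,0],"fingers": 0.2}
    - {"delta_pos": [0.1,0,2.4],"dr": [0,0,0],"fingers": 0.2}
    - {"delta_pos": [0.1,0,3.4],"dr": [0,0,0],"fingers": 0.2}
    - {"delta_pos": [0.1,0,4.2],"dr": [0,0,0],"fingers": 0.2}
    - {"delta_pos": [0.1,0,4.2],"dr": [0,0,0],"fingers": 0.2}

```text
time: 13.4
tool_pos: [0.5553, -0.0996, 0.0707]
tool_rot: [-3.14, -0.0, 1.439]
contact_force: [0.9, 0.0, -0.4]
opening: 0.0436
grip_force: 8.0
```

step_arm:
  increments:
    - {"delta_pos": [0,0,0.1],"dr": [0,0,0],"fingers": 0.2}
    - {"delta_pos": [0,0,0.2],"dr": [0,0,0],"fingers": 0.2}
    - {"delta_pos": [0,0,0.3],"dr": [0,0,0],"fingers": 0.2}
    - {"delta_pos": [0,0,0.3],"dr": [0,0,0],"fingers": 0.2}
    - {"delta_pos": [0,0,0.3],"dr": [0,0,0],"fingers": 0.2}

```text
time: 14.02
tool_pos: [0.5557, -0.0997, 0.0686]
tool_rot: [3.141, -0.0, 1.439]
contact_force: [-0.3, 0.1, -1.2]
opening: 0.0429
grip_force: 8.0
```

step_arm:
  increments:
    - {"delta_pos": [0,0,0.1],"dr": [0,0,0],"fingers": 0.2}
    - {"delta_pos": [0,0,0.2],"dr": [0,0,0],"fingers": 0.2}
    - {"delta_pos": [0,0,0.3],"dr": [0,0,0],"fingers": 0.2}
    - {"delta_pos": [0,0,0.3],"dr": [0,0,0],"fingers": 0.2}
    - {"delta_pos": [0,0,0.3],"dr": [0,0,0],"fingers": 0.2}

```text
time: 14.65
tool_pos: [0.5554, -0.1002, 0.0663]
tool_rot: [-3.142, 0.001, 1.439]
contact_force: [-3.7, -2.5, 6.4]
opening: 0.0434
grip_force: 8.0
```

step_arm:
  increments:
    - {"delta_pos": [-0.1,-0.1,0],"dr": [0,0,0],"fingers": 0.2}
    - {"delta_pos": [-0.1,-0.1,0],"dr": [0,0,0],"fingers": 0.2}
    - {"delta_pos": [-0.1,-0.1,0],"dr": [0,0,0],"fingers": 0.1}
    - {"delta_pos": [-0.1,-0.1,0],"dr": [0,0,0],"fingers": 0.05}
    - {"delta_pos": [-0.1,-0.1,0],"dr": [0,0,0],"fingers": 0}

```text
time: 15.28
tool_pos: [0.5544, -0.1003, 0.0651]
tool_rot: [-3.141, -0.001, 1.439]
contact_force: [-0.3, 0.6, -0.3]
opening: 0.0457
grip_force: 0.1
```

step_arm:
  increments:
    - {"delta_pos": [0,0,0],"dr": [0,0,0],"fingers": 0}
    - {"delta_pos": [0,0,0],"dr": [0,0,0],"fingers": -0.1}
    - {"delta_pos": [0,0,0],"dr": [0,0,0],"fingers": -0.2}
    - {"delta_pos": [0,0,0],"dr": [0,0,0],"fingers": -0.35}
    - {"delta_pos": [0,0,0],"dr": [0,0,0],"fingers": -0.35}

```text
time: 15.9
tool_pos: [0.5546, -0.1006, 0.0655]
tool_rot: [3.142, -0.0, 1.439]
contact_force: [0.6, 1.1, 0.4]
opening: 0.0615
grip_force: 0.0
```

step_arm:
  increments:
    - {"delta_pos": [0,0,-1],"dr": [0,0,0],"fingers": -0.35}
    - {"delta_pos": [0,0,-3],"dr": [0,0,0],"fingers": -0.35}
    - {"delta_pos": [0,0,-6],"dr": [0,0,0],"fingers": -0.35}
    - {"delta_pos": [0,0,-9],"dr": [0,0,0],"fingers": -0.35}
    - {"delta_pos": [0,0,-12],"dr": [0,0,0],"fingers": -0.35}

```text
time: 16.52
tool_pos: [0.5545, -0.1006, 0.1873]
tool_rot: [3.141, 0.0, 1.439]
contact_force: [-0.3, 0.6, -0.1]
opening: 0.0618
grip_force: 0.0
```

```bash
python3 go.py .5636 -.0405 .185 127.4; python3 - <<'E'
from h import *
for n in("top","scene"):
    im=viewer.read_camera(n)
    for b in blobs(im,(4,90,70),(19,215,255),45):
        if 200<b[0][0]<330 and 150<b[0][1]<260: print(n,b,np.round(plane(n,b[0],.064),3)[:2])
    if n=="top":t=im
cv2.imwrite("pics/s7.png",np.hstack([cv2.resize(x,(400,400)) for x in (im[130:260,200:330],t[130:260,180:310])])[:,:,::-1])
E
```

```text
dp cm [6.08 0.11 0.23] dr [  0.    0.  -44.9]
top ([244.4, 171.9], 122, [239, 164, 11, 17]) [ 0.621 -0.042]
top ([242.2, 189.4], 53, [239, 185, 7, 10]) [ 0.572 -0.039]
scene ([254.5, 196.5], 257, [245, 186, 19, 20]) [ 0.554 -0.101]
scene ([269.0, 195.1], 149, [265, 187, 9, 18]) [ 0.523 -0.077]
scene ([285.9, 199.3], 267, [277, 189, 19, 20]) [ 0.504 -0.033]
scene ([250.5, 218.9], 209, [242, 209, 17, 19]) [ 0.626 -0.046]
scene ([284.1, 221.8], 215, [276, 211, 17, 20]) [0.575 0.021]
```

View pics/s7.png

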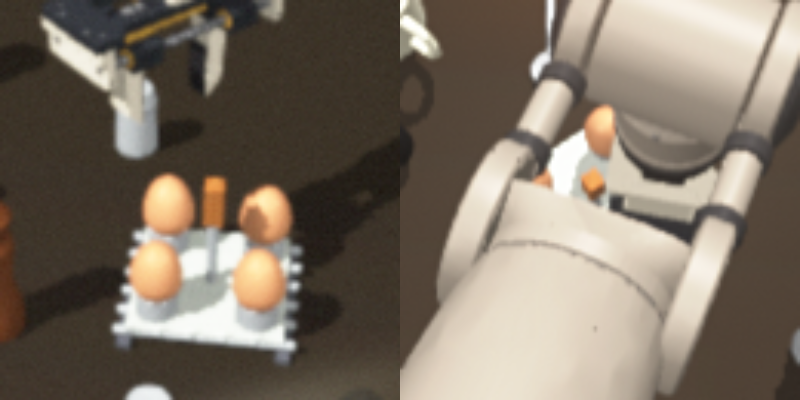

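All four eggs sit upright in the wells: crop (168,205), (265,215), (157,270), (260,280). Next is the grip, with centre about (0.564,-0.0405).

step_arm:
  increments:
    - {"delta_pos": [1.5,0,0],"dr": [0,0,-9],"fingers": -0.35}
    - {"delta_pos": [3,0,0],"dr": [0,0,-18],"fingers": -0.35}
    - {"delta_pos": [4.5,0.1,0],"dr": [0,0,-27],"fingers": -0.35}
    - {"delta_pos": [6.1,0.1,0],"dr": [0,0,-36],"fingers": -0.35}
    - {"delta_pos": [6.1,0.1,0],"dr": [0,0,-44.6],"fingers": -0.35}

```text
time: 17.25
tool_pos: [0.5633, -0.0391, 0.1851]
tool_rot: [-3.141, -0.001, 2.224]
contact_force: [0.5, -0.5, -0.3]
opening: 0.0622
grip_force: 0.0
```

step_arm:
  increments:
    - {"delta_pos": [0,0,0],"dr": [0,0,0],"fingers": -0.35}
    - {"delta_pos": [0,0,0],"dr": [0,0,0],"fingers": -0.35}
    - {"delta_pos": [0,0,1],"dr": [0,0,0],"fingers": -0.35}
    - {"delta_pos": [0,0,1.5],"dr": [0,0,0],"fingers": -0.35}
    - {"delta_pos": [0,0,1.5],"dr": [0,0,0],"fingers": -0.35}

```text
time: 17.88
tool_pos: [0.5631, -0.0403, 0.1697]
tool_rot: [-3.141, -0.001, 2.217]
contact_force: [0.3, 0.1, -0.2]
opening: 0.0616
grip_force: 0.0
```

```bash
python3 go.py .564 -.0405 .114 127; python3 - <<'E'
from h import *
im=viewer.read_camera("scene")
cv2.imwrite("pics/s8.png",cv2.resize(im[120:260,200:340],None,fx=4,fy=4,interpolation=2)[:,:,::-1])
print(robot.observe()["tool_pos"])
E
```

```text
dp cm [-0.07  0.06  5.57] dr [-0.1 -0.1  0. ]
[ 0.56340424 -0.04031389  0.17017302]
```

View pics/s8.png

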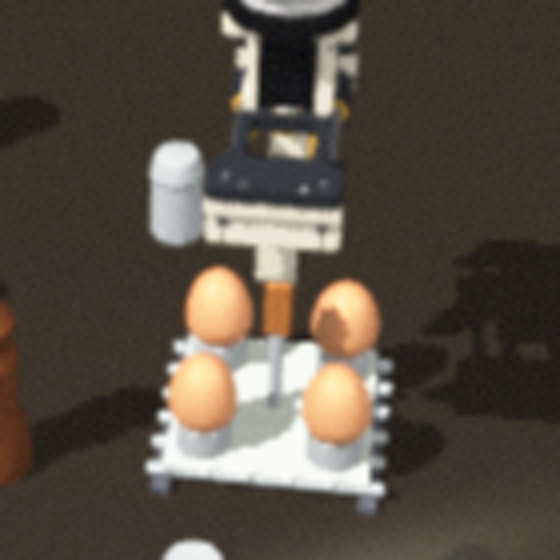

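The near finger at (275,262) is in line with the grip at (277,305), square to the rack and between the eggs. I'll descend and close.

step_arm:
  increments:
    - {"delta_pos": [0,0.1,1.5],"dr": [0,0,0],"fingers": -0.35}
    - {"delta_pos": [0,0.1,3],"dr": [0,0,0],"fingers": -0.35}
    - {"delta_pos": [0,0.1,4.5],"dr": [0,0,0],"fingers": -0.35}
    - {"delta_pos": [0,0.1,5.5],"dr": [0,0,0],"fingers": -0.35}
    - {"delta_pos": [0,0.1,5.5],"dr": [0,0,0],"fingers": -0.35}

```text
time: 18.55
tool_pos: [0.5638, -0.0396, 0.1144]
tool_rot: [-3.14, -0.002, 2.217]
contact_force: [0.6, 0.3, -0.2]
opening: 0.0622
grip_force: 0.0
```

step_arm:
  increments:
    - {"delta_pos": [0,0,0],"dr": [0,0,0],"fingers": 0}
    - {"delta_pos": [0,0,0],"dr": [0,0,0],"fingers": 0.3}
    - {"delta_pos": [0,0,0],"dr": [0,0,0],"fingers": 0.45}
    - {"delta_pos": [0,0,0],"dr": [0,0,0],"fingers": 0.55}
    - {"delta_pos": [0,0,0],"dr": [0,0,0],"fingers": 0.6}
  newtons: 6

```text
time: 19.18
tool_pos: [0.5639, -0.04, 0.1156]
tool_rot: [-3.14, -0.0, 2.218]
contact_force: [-4.9, -3.9, 4.0]
opening: 0.0197
grip_force: 2.8
```

step_arm:
  increments:
    - {"delta_pos": [0,0,0],"dr": [0,0,0],"fingers": 0.65}
    - {"delta_pos": [0,0,0],"dr": [0,0,0],"fingers": 0.7}
    - {"delta_pos": [0,0,0],"dr": [0,0,0],"fingers": 0.8}
    - {"delta_pos": [0,0,0],"dr": [0,0,0],"fingers": 0.9}
    - {"delta_pos": [0,0,0],"dr": [0,0,0],"fingers": 0.9}

```text
time: 19.8
tool_pos: [0.5637, -0.0402, 0.1156]
tool_rot: [-3.14, -0.0, 2.217]
contact_force: [-3.5, -3.8, 3.8]
opening: 0.0159
grip_force: 6.0
```

step_arm:
  increments:
    - {"delta_pos": [0,0,0],"dr": [0,0,0],"fingers": 0.9}
    - {"delta_pos": [0,0,0],"dr": [0,0,0],"fingers": 0.9}
    - {"delta_pos": [0,0,0],"dr": [0,0,0],"fingers": 0.9}
    - {"delta_pos": [0,0,0],"dr": [0,0,0],"fingers": 0.9}
    - {"delta_pos": [0,0,0],"dr": [0,0,0],"fingers": 0.9}
  newtons: 40

```text
time: 20.42
tool_pos: [0.5637, -0.0401, 0.1156]
tool_rot: [-3.14, -0.0, 2.217]
contact_force: [-4.3, -3.9, 3.0]
opening: 0.0157
grip_force: 40.0
```

step_arm:
  increments:
    - {"delta_pos": [0,-0.1,-0.1],"dr": [0,0,0],"fingers": 0.9}
    - {"delta_pos": [0,-0.1,-0.3],"dr": [0,0,0],"fingers": 0.9}
    - {"delta_pos": [0,-0.1,-0.6],"dr": [0,0,0],"fingers": 0.9}
    - {"delta_pos": [0,-0.1,-1],"dr": [0,0,0],"fingers": 0.9}
    - {"delta_pos": [0,-0.1,-1.4],"dr": [0,0,0],"fingers": 0.9}

```text
time: 21.05
tool_pos: [0.5636, -0.0402, 0.1298]
tool_rot: [3.141, 0.0, 2.218]
contact_force: [-0.4, 0.2, -5.9]
opening: 0.0158
grip_force: 40.0
```

```bash
python3 - <<'E'
from h import *
im=viewer.read_camera("scene")
cv2.imwrite("pics/s9.png",cv2.resize(im[120:260,200:340],None,fx=4,fy=4,interpolation=2)[:,:,::-1])
for b in blobs(im,(4,90,70),(19,215,255),45):
    if 200<b[0][0]<330 and 150<b[0][1]<260: print(b,np.round(plane("scene",b[0],.078),3)[:2])
E
```

```text
([252.2, 195.7], 153, [245, 184, 19, 19]) [ 0.569 -0.095]
([287.6, 196.1], 240, [277, 185, 19, 21]) [ 0.505 -0.028]
([250.2, 214.9], 227, [241, 205, 18, 19]) [ 0.627 -0.046]
([284.4, 217.6], 226, [276, 207, 17, 20]) [0.575 0.021]
```

Weight −5.9 N (0.6 kg) matches the rack plus four eggs, and all four eggs rose with the rack. I'll keep lifting.

step_arm:
  increments:
    - {"delta_pos": [0,0,-0.5],"dr": [0,0,0],"fingers": 0.9}
    - {"delta_pos": [0,0,-1.1],"dr": [0,0,0],"fingers": 0.9}
    - {"delta_pos": [0,0,-1.8],"dr": [0,0,0],"fingers": 0.9}
    - {"delta_pos": [0,0,-2.5],"dr": [0,0,0],"fingers": 0.9}
    - {"delta_pos": [0,0,-3.2],"dr": [0,0,0],"fingers": 0.9}

```text
time: 21.72
tool_pos: [0.5636, -0.0403, 0.1621]
tool_rot: [3.141, 0.0, 2.217]
contact_force: [-0.3, 0.3, -6.4]
opening: 0.0157
grip_force: 40.0
```

step_arm:
  increments:
    - {"delta_pos": [0,0,-0.7],"dr": [0,0,0],"fingers": 0.9}
    - {"delta_pos": [0,0,-1.4],"dr": [0,0,0],"fingers": 0.9}
    - {"delta_pos": [0,0,-2.1],"dr": [0,0,0],"fingers": 0.9}
    - {"delta_pos": [0,0,-2.8],"dr": [0,0,0],"fingers": 0.9}
    - {"delta_pos": [0,0,-3.4],"dr": [0,0,0],"fingers": 0.9}

```text
time: 22.35
tool_pos: [0.5636, -0.0403, 0.196]
tool_rot: [3.141, 0.0, 2.217]
contact_force: [-0.5, -0.2, -5.6]
opening: 0.0157
grip_force: 40.0
```

step_arm:
  increments:
    - {"delta_pos": [0,0,-0.6],"dr": [0,0,0],"fingers": 0.9}
    - {"delta_pos": [0,0,-1.1],"dr": [0,0,0],"fingers": 0.9}
    - {"delta_pos": [0,0,-1.5],"dr": [0,0,0],"fingers": 0.9}
    - {"delta_pos": [0,0,-1.8],"dr": [0,0,0],"fingers": 0.9}
    - {"delta_pos": [0,0,-2],"dr": [0,0,0],"fingers": 0.9}

```text
time: 22.98
tool_pos: [0.5635, -0.0403, 0.2156]
tool_rot: [3.142, -0.0, 2.217]
contact_force: [0.5, -0.5, -6.3]
opening: 0.0157
grip_force: 40.0
```

step_arm:
  increments:
    - {"delta_pos": [0,0,0],"dr": [0,0,0],"fingers": 0.9}
    - {"delta_pos": [0,0,0],"dr": [0,0,0],"fingers": 0.9}
    - {"delta_pos": [0,0,0],"dr": [0,0,0],"fingers": 0.9}
    - {"delta_pos": [0,0,0],"dr": [0,0,0],"fingers": 0.9}
    - {"delta_pos": [0,0,0],"dr": [0,0,0],"fingers": 0.9}

```text
time: 23.6
tool_pos: [0.5635, -0.0403, 0.2155]
tool_rot: [3.142, -0.0, 2.217]
contact_force: [0.2, -0.0, -5.9]
opening: 0.0155
grip_force: 40.0
```

```bash
python3 - <<'E'
from h import *
im=viewer.read_camera("scene")
cv2.imwrite("pics/s10.png",cv2.resize(im[90:240,200:350],None,fx=4,fy=4,interpolation=2)[:,:,::-1])
for b in blobs(im,(4,90,70),(19,215,255),45):
    if 200<b[0][0]<330 and 120<b[0][1]<260: print(b,np.round(plane("scene",b[0],.164),3)[:2])
s=robot.observe();print(s["tool_pos"],s["tool_rot"],s["qvel"].round(3),s["torque"].round(2))
E
```

```text
([287.9, 179.0], 567, [278, 158, 21, 42]) [ 0.54  -0.005]
([252.2, 179.8], 451, [241, 160, 24, 37]) [ 0.602 -0.064]
[ 0.56352336 -0.04028711  0.21549178] [ 3.14152895e+00 -7.47060823e-05  2.21741878e+00] [-0.001  0.002 -0.    -0.001 -0.001  0.001] [-0.1   0.01  0.01]
```

View pics/s10.png

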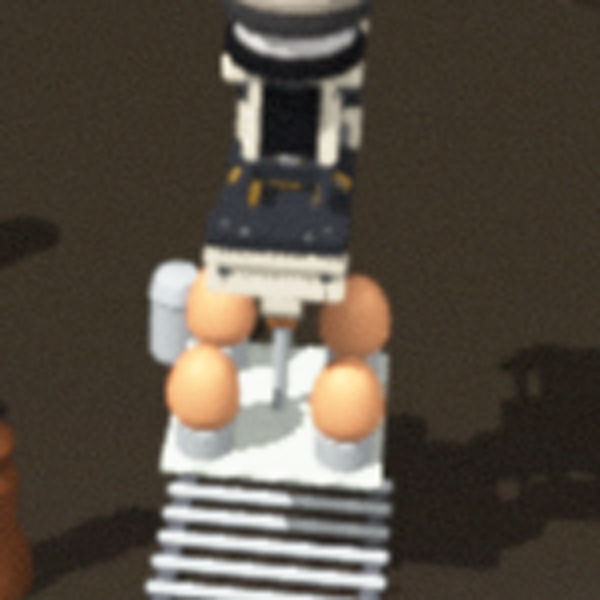

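The rack hangs level above the trivet with all four eggs seated at crop (203,388), (347,400), (220,310), (355,315). The arm is still, so I'm handing in.

```bash
python3 -c "
from cell import robot
print(robot.hand_in())"
```

```text
the job is handed in; nothing more can be done
None
```

The job is handed in: both eggs were set in the empty wells and the full rack is held still and level about 10 cm above the trivet, with no verdict returned by the hand-in.

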